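# Latch, tug-test and turn over a cassette

### The job

Swing the latch fully across the cassette that sits in the turn-over stand, then give the cassette a firm upward tug by its bow handle to make sure that the latch holds it. Then turn the frame right over by its handle bar, so that the cassette ends upside down with the latch still fully across it. Leave the tin, the oil can and the cork block where they are.

Things in the scene. Friction and masses are not known exactly. Their poses are not given: they have to be found in the camera images.
- stand: Turn-over stand, fixed to the bench: dark steel base plate 250 x 130 x 12 mm with two grey uprights (centred at x = -88 and +88 mm, 12 mm thick, tops 175 mm above the bench) that carry an aluminium frame between them on a level axis. Origin: centre of the base's underside, on the bench top; x along the turning axis, z up. Its yaw is within 0.3 rad of 0 (x straight ahead of the robot).
- frame_axis (a point): Centre of the frame, on its turning axis, 155 mm straight above the stand's origin. The frame is 138 mm along x, 130 mm wide (at the start from y = -71 to +59 mm in stand axes) and 33 mm thick, its top rim 15 mm above the axis; open above and below, with ledges under the cassette's ends. At the start its handle bar is on the stand's +y side and the latch on the -y side.
- turn_frame (a joint): Turning angle of the frame about the stand's x axis: 0 at the start (cassette upright), 3.14 at the far stop (cassette upside down). It grows as the handle bar goes up from the +y side, over the top and down on the -y side. Friction of 0.5 N m (4 to 5 N at the bar) keeps it where it is left; no spring.
- frame_handle (a point): Middle of the frame's handle bar: steel, 12 mm diameter, parallel to the turning axis and 115 mm from it; 155 mm above the bench at the start and when turned over. It is 90 mm long between its two arms, with a gap of 50 mm between bar and frame. It can turn between gripper fingers that keep pointing down.
- latch (a joint): Angle of the turn-button latch. 0: open, bar along the frame's rim, its knob toward the stand's -x; it starts between 0 and 0.5. 1.57 (stop): closed, bar square to the rim, its nose 14 mm over the cassette's edge, its knob pointing outward (-y). Seen from above it closes anticlockwise. Friction of 0.06 N m (under 2 N at the knob) keeps it where it is left.
- latch_axis (a point): Pivot of the latch, where its bar rests on the frame's rim: at the start 59 mm from the turning axis on the stand's -y side, at the stand's x = 0, 170 mm above the bench. The latch is a flat steel bar 73 x 16 x 6 mm that turns about this point, level while the frame is level.
- latch_knob (a point): Grip point on the latch's upright black knob, round, 16 mm diameter, its top 34 mm above the latch bar. The point is on the knob's axis, 10 mm below its top, 200 mm above the bench at the start, and 37 mm from the latch's pivot; closing the latch takes it round a level quarter circle.
- cassette: Closed box 110 (x) x 90 (y) x 26 mm, wood with a dark steel lid, about 0.3 kg, loose in the frame with 2 mm play. Origin: centre of its underside; z out through the lid. Its +y edge lies under a fixed tongue of the frame, its -y edge under the latch once closed, both 2 mm above the lid: a tugged cassette rises 2 mm and then must stop. Tug with 12 to 20 N; half of it reaches the latch.
- cassette_bow (a point): Middle of the bow handle on the cassette's lid: a level steel bar of 10 mm diameter and 60 mm long, along the stand's x axis, its centre line 36 mm above the lid and 204 mm above the bench at the start.
- tin: Bystander: flat round tin, 80 mm diameter, 26 mm tall, standing on the bench to the right of the stand. Origin under its centre.
- oiler: Bystander: oil can with a tall spout, 56 mm diameter, 150 mm tall, standing on the bench to the left. Origin under its centre.
- cork: Bystander: cork sanding block 52 x 100 x 34 mm lying on the bench to the right. Origin under its centre.
There are look-alikes about, which are no part of the job. Leave any blue or yellow look-alike of the cassette alone.

How it is judged:
On the way, in this order (a step that is already met when the one before it is completed fails the run):
1. the latch is swung fully across the cassette (past 1.3 rad) while the frame is still level (value of joint latch above 1.3 rad and value of joint turn_frame below 0.2 rad), for 0.2 s.
2. the cassette is tugged up against the closed latch (over 3 N on the latch) while the frame is still level (all of step 1 and contact force between cassette and latch above 3 N), for 0.1 s.
3. the frame is turned right over (value of joint turn_frame above 3 rad), for 0.2 s.
At the end, for the whole second after the job is handed in: The frame is turned over (joint past 3.0 rad), the latch is still closed (past 1.3 rad), and the cassette lies at rest in the frame, upside down to within 0.19 rad and in its place (within 6 mm along the axis; its bow 92 to 118 mm above the bench and within 15 mm of the stand's middle) (value of joint turn_frame above 3 rad and value of joint latch above 1.3 rad and angle between cassette's own z axis and vertical above 2.95 rad and x of cassette in the frame of stand between -0.006 and 0.006 m and distance between cassette_bow and stand between 0.092 and 0.118 m and horizontal distance between cassette_bow and stand below 0.015 m and linear speed of cassette below 0.03 m/s and velocity of joint turn_frame below 0.05 rad/s); the robot touches nothing.
It fails at once if a bystander (tin, oil can or cork block) is moved more than 30 mm (distance of any of tin, oiler, cork from where it was at the start of the episode above 0.03 m).
It fails at once if the cassette comes out of the frame (distance between cassette_bow and stand above 0.235 m).
It also fails if it takes over 64 s, if anything falls off the work surface, if the arm or the gripper's body presses on something with over 40 N, if the wrist force passes 120 N, or if a joint passes its speed limit or range.

### The arm

A 7-joint arm with a two-finger parallel gripper is mounted at the origin on a cart in front of the work surface, level with it; the furniture and walls round the work are solid. World frame = base frame: x ahead of the robot, y to its left, z up, the work surface at z = 0. Lengths are in m, angles in rad, forces in N, time in s.
With the tool pointing down it reaches from about 0.4 to 0.925 m from the base axis. Payload 5.6 kg.
Tool frame: the origin (TCP) lies at the very end of the fingers, on their centre line; the grasp point (between the pads) lies 19 mm behind it; x points along the fingers, z is the direction in which the jaws open and shut, and the axes are right-handed (so a half turn about x gives the same grasp; the last joint's range is limited). The gripper opens to 85 mm and grips with 20 to 120 N. Pads are 22 mm wide; open, the fingers measure 114 mm over their backs; the gripper's body (76 mm by 85 mm) begins 54 mm behind the grasp point. The pads swing forward as they close: fully open they stand 13 mm farther back than shut.
Start: joints at [-1.309, 0.468, -0.012, 1.603, 0.006, 1.071, -0.056], TCP at [0.195, 0.62, 0.231] pointing down, gripper open.
Joint ranges: [-2.53, 2.53], [-0.31, 2.02], [-1.57, 1.55], [0.28, 2.44], [-1.29, 4.43], [0.15, 1.84], [-2.92, 2.92]. Speed limits (rad/s): [2.57, 2.57, 3.14, 3.14, 3.14, 3.14, 3.14].

### API

Orientations are given as [roll, pitch, yaw] about the fixed x, y, z axes, in that order (R = Rz(yaw) Ry(pitch) Rx(roll)).
In Python, from bench import env, eyes, workorder gives the robot as it stands.
- The arm moves only by the shell command python3 -m handwheel 'ROWS'. ROWS is JSON, a list of rows, each a list of 7 numbers: the shift along the tool's x, y, z in m, then the turn, a rotation vector about the tool's x, y, z in degrees, then the closure, from 0 (fully open) to 1 (shut). In form: [[x, y, z, wx, wy, wz, jaw], ...]. A call has 1 to 8 rows; each row is the pose to reach, as a shift and turn from the pose commanded when the call began, along the tool's axes at that moment; what a row does not reach only later rows make up. A row lasts 1/8 s, in which the tool goes at most 62.5 mm and 10.7 degrees, less where a joint would pass 70% of its speed; a pose out of reach is approached as far as the arm can. A call with a gripper value outside its range is refused whole. The fingers move at their own pace and stop on an object; the grip force is fixed at half the most. Time passes only in rows, so rows that repeat a pose let the fingers close. It gives the time, the measured TCP pose, the force and the opening at its end, in the units of the state.
- env.get_obs(): the state, without advancing time (a new reading comes with each control period).
- eyes.read_camera(name): name is "side" or "top"; returns a dict with "color" (400x640x3 uint8, red, green, blue), "z_map" (400x640 float32, m along the optical axis (not along the pixel's ray), 0 where there is no reading), "mtx" (3x3 intrinsics, pixels), "R" (3x3) and "t" (3): a world point X has camera coordinates R X + t. Camera axes: x right, y down, z forward; pixel columns grow to the right and rows downward; lengths in m; the calibration is good to about 2 mm. A picture is of the moment at which its call begins.
- workorder.hand_in(): hands the job in, once; it reports no verdict.
The state is a dict: "time_s": time; "q": joint angles; "qd": joint speeds; "effort": joint torques, N m; "position": TCP position; "tool_rot": TCP orientation; "ft_force": force on the tool from outside, world axes, zero at the start; "moment": the same for the moment, N m; "grip_width": opening from 0.0 (shut) to 1.0 (fully open).
Only numpy, scipy, OpenCV 4.12 (cv2) and the standard library are available. Lean on these libraries where they do the work, as an engineer would, in place of code of your own. Each camera call takes 0.05 s, during which the arm holds its last target. There are 200 camera calls.

## Working session

There is one attempt and no reset: what is moved stays moved. The work goes in short steps, Python scripts to look and compute and a shell command to move; the robot and the scene stay as the last step left them, time stands still between calls to the robot, and variables do not carry over. Pictures are saved under pics/ and viewed, about 8 in all and at most 12, crops included, and the job is handed in when it is done.

```bash
ls; mkdir -p pics; python3 - <<'E'
from bench import env, eyes
import cv2
for n in("top","side"):
    c=eyes.read_camera(n); cv2.imwrite(f"pics/{n}0.png",c["color"][:,:,::-1])
    import pickle; pickle.dump(c,open(f"pics/{n}0.pkl","wb"))
    print(n,c["mtx"].tolist(),c["R"].round(4).tolist(),c["t"].round(4).tolist())
o=env.get_obs(); print({k:o[k] for k in("time_s","position","tool_rot","ft_force","grip_width")})
E
```

```text
pics
top [[435.79138215034163, 0.0, 318.59886005524413], [0.0, 435.79138215034163, 202.42878404916024], [0.0, 0.0, 1.0]] [[-0.0201, -0.9996, -0.0199], [-0.9835, 0.0233, -0.1791], [0.1795, 0.0159, -0.9836]] [0.1693, 0.5277, 1.5607]
side [[457.07529100624885, 0.0, 318.2650490855344], [0.0, 457.07529100624885, 208.63917239533137], [0.0, 0.0, 1.0]] [[-0.9979, 0.0591, -0.0254], [0.0454, 0.3683, -0.9286], [-0.0456, -0.9278, -0.3702]] [0.4832, 0.0702, 1.9665]
{'time_s': 0.1, 'position': array([0.19497417, 0.61950156, 0.23039413]), 'tool_rot': array([-3.073922  ,  1.56909162, -1.80803204]), 'ft_force': array([-0.71825052, -0.32513412,  0.37532775]), 'grip_width': 0.9981007165252359}
```

View pics/top0.png

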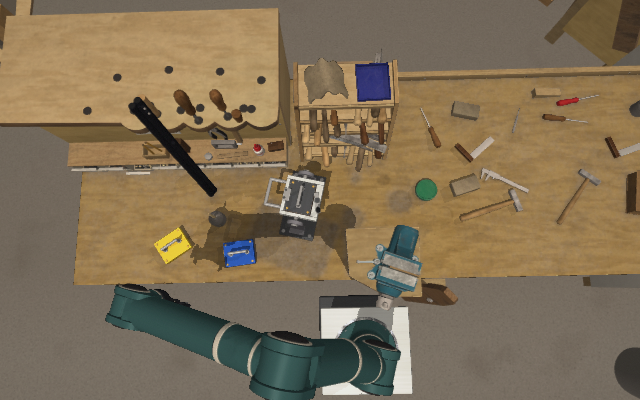

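View pics/side0.png

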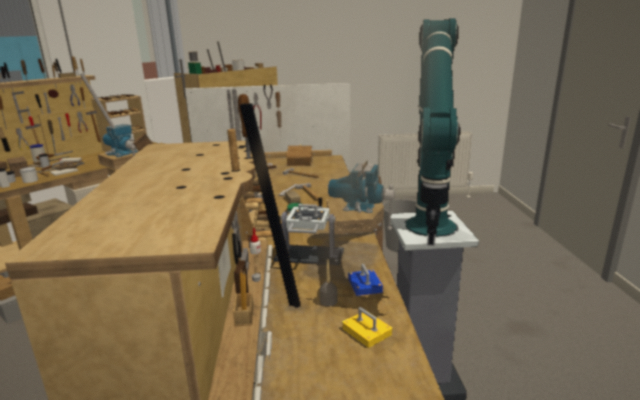

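The top view shows the stand at about (300,203), with its handle bar on the left at (270,193) and the latch on the right at about (320,207). The tin (green) is at (426,189), the cork at (465,185) and the oiler at (218,217). A black beam leans near (215,190). I'll crop in on the stand and measure.

```bash
cat > h.py <<'E'
import numpy as np, cv2, pickle
from scipy.spatial.transform import Rotation as Ro
def ray(c,u,v,z):
    d=c["R"].T@np.linalg.inv(c["mtx"])@[u,v,1]; o=-c["R"].T@c["t"]
    return o+d*(z-o[2])/d[2]
def cloud(c):
    v,u=np.mgrid[:400,:640]; Z=c["z_map"]
    P=np.stack([u*Z,v*Z,Z],-1)@np.linalg.inv(c["mtx"]).T
    return (P-c["t"])@c["R"]
def proj(c,X):
    p=(c["R"]@np.asarray(X)+c["t"]); p=c["mtx"]@p; return p[:2]/p[2]
def crop(c,x0,y0,w,h,k,fn):
    cv2.imwrite(fn,cv2.resize(c["color"][y0:y0+h,x0:x0+w,::-1],None,fx=k,fy=k,interpolation=cv2.INTER_CUBIC))
E
python3 - <<'E'
from h import *
t=pickle.load(open("pics/top0.pkl","rb")); s=pickle.load(open("pics/side0.pkl","rb"))
crop(t,255,160,90,90,6,"pics/tc.png"); crop(s,265,190,90,80,7,"pics/sc.png")
a=cv2.imread("pics/tc.png");b=cv2.imread("pics/sc.png");
P=cloud(t)
np.set_printoptions(precision=3,suppress=True)
for n,(u,v) in dict(pole1=(212,190),pole2=(175,147),pole3=(140,105),rack=(345,135),rackfront=(345,155),tin=(426,189),oil=(218,217),bluebox=(240,255),cab=(270,100),bigf=(400,270)).items(): print(n,P[v,u])
Q=P[165:240,262:330]; m=(Q[...,2]>.163)&(Q[...,2]<.19)
print("rim mean",Q[m].mean(0),m.sum())
E
```

```text
pole1 [0.586 0.552 0.058]
pole2 [0.643 0.573 0.403]
pole3 [0.682 0.585 0.624]
rack [0.739 0.06  0.195]
rackfront [0.712 0.055 0.045]
tin [ 0.578 -0.247  0.021]
oil [0.483 0.526 0.067]
bluebox [0.346 0.451 0.027]
cab [0.756 0.284 0.464]
bigf [ 0.274 -0.093  0.269]
rim mean [0.528 0.217 0.169] 1461
```

View pics/tc.png

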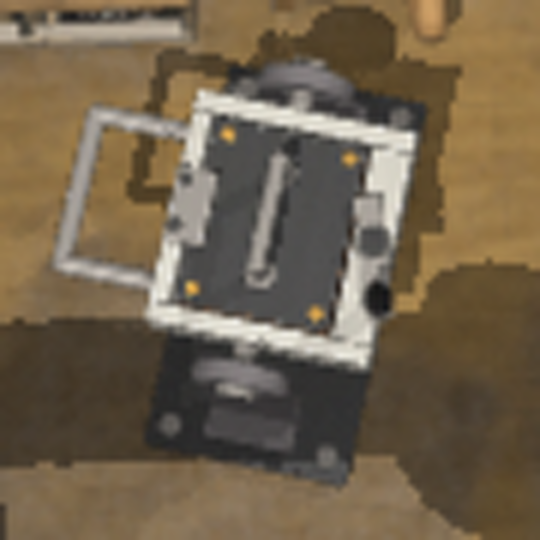

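View pics/sc.png

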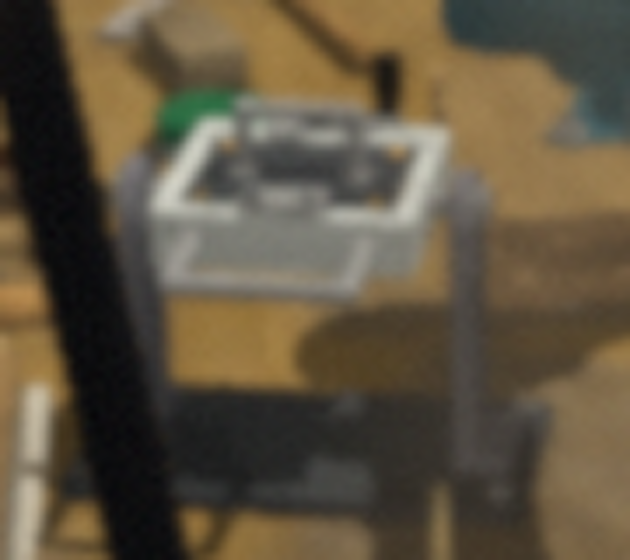

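The top crop shows the rim corners at (203,93), (417,133), (368,367) and (150,318). The bow runs (280,155)–(262,275), the handle bar (97,112)–(62,265), the knob top is at (378,298) and the pivot cap at (373,240). The side crop shows the frame level and the pole in front of it.

```bash
python3 - <<'E'
from h import *
np.set_printoptions(precision=4,suppress=True)
t=pickle.load(open("pics/top0.pkl","rb"))
r=lambda u,v,z: ray(t,255+(u+.5)/6-.5,160+(v+.5)/6-.5,z)
C=np.array([r(*p,.17) for p in[(203,93),(417,133),(368,367),(150,318)]])
print(C, C.mean(0))
for e in (C[0]-C[3],C[1]-C[2]): print("yaw",np.arctan2(e[1],e[0]),np.linalg.norm(e))
e=C[0]-C[1]; print("yaw y",np.arctan2(-e[0],e[1]),np.linalg.norm(e))
a,b=r(97,112,.158),r(62,265,.158); print("handle",(a+b)/2,np.arctan2(*(a-b)[1::-1]),np.linalg.norm(a-b))
a,b=r(280,152,.207),r(262,278,.207); print("bow",(a+b)/2,np.arctan2(*(a-b)[1::-1]),np.linalg.norm(a-b))
k=r(378,298,.208);p=r(373,240,.182);print("knob",k,"pivot",p)
P=cloud(t); Q=P[165:240,262:330].reshape(-1,3); m=(Q[:,2]>.160)&(Q[:,2]<.172); print(m.sum(), cv2.minAreaRect((Q[m][:,:2]*1000).astype(np.float32)))
# stand frame
yaw=-.2;
s=pickle.load(open("pics/side0.pkl","rb"))
rs=lambda u,v,z: ray(s,265+(u+.5)/7-.5,190+(v+.5)/7-.5,z)
a,b=rs(170,285,.155),rs(355,292,.155); print("side handle",a,b)
a,b=rs(245,103,.204),rs(360,110,.204); print("side bow",(a+b)/2)
print("side knob top",rs(387,62,.205))
E
```

```text
[[0.6078 0.2582 0.17  ]
 [0.5812 0.1355 0.17  ]
 [0.4464 0.1661 0.17  ]
 [0.4773 0.2893 0.17  ]] [0.5282 0.2123 0.17  ]
yaw -0.23402100392193323 0.1342004820630349
yaw -0.22388069393890267 0.13819124911961875
yaw y -0.21395317396439223 0.1256086602714505
handle [0.5561 0.3311 0.158 ] -0.22112804028286076 0.0920430301475594
bow [0.528  0.2176 0.207 ] -0.1519047329936716 0.07208181995684132
knob [0.4795 0.159  0.208 ] pivot [0.517  0.1617 0.182 ]
1288 ((533.0531616210938, 243.02102661132812), (196.57228088378906, 199.3790283203125), 82.16400146484375)
side handle [0.6014 0.3289 0.155 ] [0.5111 0.3476 0.155 ]
side bow [0.5304 0.2204 0.204 ]
side knob top [0.4826 0.1627 0.205 ]
```

```bash
cat >> h.py <<'E'
O=np.array([.530,.219,0]); YAW=-.222
ex=np.array([np.cos(YAW),np.sin(YAW),0]); ey=np.array([-ex[1],ex[0],0]); ez=np.array([0,0,1.])
def W(x,y,z): return O+x*ex+y*ey+z*ez
def toolR(o): return Ro.from_euler("xyz",o["tool_rot"])
def plan(o,pos,jaw):   # pos = TCP target; jaw = world dir of tool z (sign free); tool x down
    R=toolR(o); z=R.as_matrix()[:,2]; jaw=jaw if jaw@z>0 else -jaw
    T=Ro.from_matrix(np.stack([-ez,np.cross(jaw,-ez),jaw],1))
    d=R.inv().apply(np.asarray(pos)-o["position"]); w=np.degrees((R.inv()*T).as_rotvec())
    print("shift mm",(d*1000).round(1),"turn",w.round(1),"rows",np.linalg.norm(d)/.0625,np.linalg.norm(w)/10.7)
def st(o):
    p=o["position"]-O; print("t%.2f"%o["time_s"],"standpos mm",(np.array([p@ex,p@ey,p[2]])*1000).round(1),"F",o["ft_force"].round(1),"grip",round(o["grip_width"],3))
E
python3 - <<'E'
from h import *
from bench import env
o=env.get_obs(); print(toolR(o).as_matrix().round(3)); print(o["q"])
plan(o,W(-.0355,-.069,.27),ex); plan(o,W(-.0355,-.069,.27),ey)
t=pickle.load(open("pics/top0.pkl","rb")); P=cloud(t).reshape(-1,3)
for y0 in(0,.1,.2,.3,.4):
    m=(P[:,2]>.12)&(abs(P[:,1]-y0)<.05)&(P[:,0]>.66); q=P[m]; print(y0,q[np.argmin(q[:,0])], q[q[:,2]>.35][:,0].min() if (q[:,2]>.35).any() else None)
E
```

```text
[[-0.    -0.954  0.3  ]
 [-0.002  0.3    0.954]
 [-1.    -0.    -0.002]]
[-1.30899765  0.4683168  -0.01158557  1.60358346  0.00598449  1.07143152
 -0.05632067]
shift mm [ -39.  -410.1 -353.2] turn [85.2 -0.1  0.1] rows 8.682896850564244 7.967276677782689
shift mm [ -39.  -410.1 -353.2] turn [-4.8 -0.1  0. ] rows 8.682896850564244 0.44403628631575237
0 [ 0.69290855 -0.03239809  0.14995853] 0.7998138200622072
0.1 [0.6901766  0.12276342 0.27141264] 0.7941784542327438
0.2 [0.69732877 0.15667329 0.20929996] 0.7870962153392584
0.3 [0.67650019 0.30510845 0.4540067 ] 0.6765001928024353
0.4 [0.67578225 0.39637853 0.45461768] 0.6757822503183246
```

```bash
python3 -m handwheel '[[-0.04,-0.05,-0.04,0,0,0,0.4],[-0.06,-0.1,-0.08,-2,0,0,0.4],[-0.06,-0.15,-0.12,-4.8,0,0,0.4],[-0.06,-0.2,-0.17,-4.8,0,0,0.4],[-0.06,-0.25,-0.215,-4.8,0,0,0.4],[-0.06,-0.3,-0.255,-4.8,0,0,0.4],[-0.06,-0.35,-0.3,-4.8,0,0,0.4],[-0.06,-0.4,-0.34,-4.8,0,0,0.4]]'
python3 -m handwheel '[[0.02,-0.01,-0.013,0,0,0,0.4],[0.02,-0.01,-0.013,0,0,0,0.4],[0.02,-0.01,-0.013,0,0,0,0.4]]'
python3 - <<'E'
from h import *
from bench import env
o=env.get_obs(); st(o); plan(o,W(-.0355,-.069,.183),ey)
E
```

```text
time_s: 1.1
position: [0.4542, 0.2061, 0.2913]
tool_rot: [-0.068, 1.57, 1.282]
ft_force: [0.8, 1.1, -0.1]
grip_width: 0.595
time_s: 1.48
position: [0.46, 0.1945, 0.2715]
tool_rot: [0.694, 1.57, 2.046]
ft_force: [0.6, -0.1, 0.3]
grip_width: 0.597
t1.48 standpos mm [-62.8 -39.3 271.5] F [ 0.6 -0.1  0.3] grip 0.597
shift mm [ 88.5 -27.3 -29.8] turn [ 0.2  0.  -0. ] rows 1.556846485852988 0.015336281327508161
```

```bash
python3 -m handwheel '[[0.03,-0.027,-0.03,0,0,0,0.4],[0.03,-0.027,-0.03,0,0,0,0.4],[0.03,-0.027,-0.03,0,0,0,0.4]]'
python3 - <<'E'
from h import *
from bench import env,eyes
o=env.get_obs(); st(o); plan(o,W(-.0355,-.069,.183),ey)
a=eyes.read_camera("top");b=eyes.read_camera("side")
crop(b,265,150,100,100,6,"pics/s1.png")
E
```

```text
time_s: 1.85
position: [0.4801, 0.1597, 0.2418]
tool_rot: [-0.182, 1.57, 1.17]
ft_force: [-0.3, 1.0, -1.0]
grip_width: 0.598
t1.85 standpos mm [-35.6 -68.9 241.8] F [-0.3  1.  -1. ] grip 0.598
shift mm [58.8 -0.1 -0.2] turn [0.2 0.1 0. ] rows 0.941465679435679 0.016991694117310635
```

View pics/s1.png

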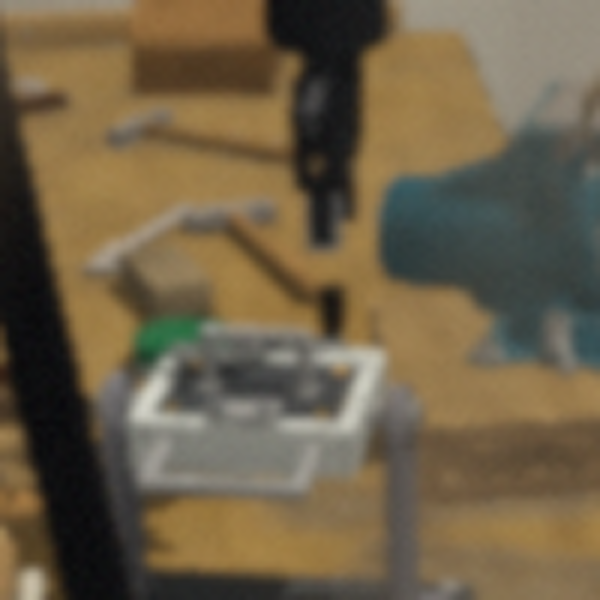

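The fingertips at (325,248) sit above the knob at (332,290–335), so they're aligned well enough. I'll descend and grip.

```bash
python3 -m handwheel '[[0.03,0.002,0,0,0,0,0.4],[0.045,0.002,0,0,0,0,0.4],[0.058,0.002,0,0,0,0,0.4],[0.058,0.002,0,0,0,0,0.4],[0.058,0.002,0,0,0,0,0.8],[0.058,0.002,0,0,0,0,1],[0.058,0.002,0,0,0,0,1],[0.058,0.002,0,0,0,0,1]]'
python3 - <<'E'
from h import *
from bench import env
o=env.get_obs(); st(o)
E
```

```text
time_s: 2.95
position: [0.4789, 0.1586, 0.184]
tool_rot: [-0.859, 1.569, 0.491]
ft_force: [-0.8, -0.4, 4.6]
grip_width: 0.166
t2.95 standpos mm [-36.5 -70.2 184. ] F [-0.8 -0.4  4.6] grip 0.166
```

```bash
python3 -m handwheel '[[0,-0.001,0.003,0,0,0,1],[0,-0.003,0.0065,0,0,0,1],[0,-0.005,0.0095,0,0,0,1],[0,-0.007,0.0126,0,0,0,1],[0,-0.0095,0.0155,0,0,0,1],[0,-0.0123,0.0178,0,0,0,1],[0,-0.0152,0.02,0,0,0,1],[0,-0.0185,0.0218,0,0,0,1]]'
python3 - <<'E'
from h import *
from bench import env
o=env.get_obs(); st(o); print(o["moment"])
E
```

```text
time_s: 3.95
position: [0.4819, 0.1689, 0.1805]
tool_rot: [2.077, 1.524, -2.858]
ft_force: [-57.7, -19.9, 44.1]
grip_width: 0.166
t3.95 standpos mm [-35.9 -59.5 180.5] F [-57.7 -19.9  44.1] grip 0.166
[-3.64211394 12.15056288 -0.29053109]
```

My z sign was wrong: tool z is +ey. The latch was pushed against its open stop, so I'll go straight back along the same path.

```bash
python3 -m handwheel '[[0,0.006,-0.004,0,0,0,1],[0,0.0115,-0.009,0,0,0,1],[0,0.0155,-0.015,0,0,0,1],[0,0.0185,-0.0218,0,0,0,1],[0,0.0185,-0.0218,0,0,0,1]]'
python3 - <<'E'
from h import *
from bench import env,eyes
o=env.get_obs(); st(o); print(o["moment"],toolR(o).as_matrix().round(3).tolist())
b=eyes.read_camera("side");t=eyes.read_camera("top")
crop(b,265,150,100,100,6,"pics/s2.png")
E
```

```text
time_s: 4.58
position: [0.4796, 0.1615, 0.1826]
tool_rot: [-0.664, 1.565, 0.689]
ft_force: [7.8, 9.4, -12.3]
grip_width: 0.164
t4.58 standpos mm [-36.5 -67.2 182.6] F [  7.8   9.4 -12.3] grip 0.164
[ 1.85928636 -1.46407786  0.34247532] [[0.004, -0.976, 0.216], [0.004, 0.216, 0.976], [-1.0, -0.004, 0.005]]
```

View pics/s2.png

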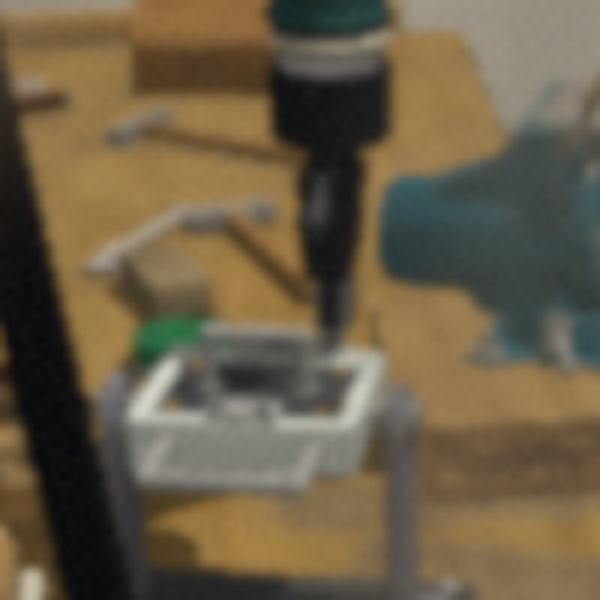

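The frame still looks level and the fingers hold the knob at (330,330). I'll swing it the right way.

```bash
python3 -m handwheel '[[0,-0.001,-0.003,0,0,0,1],[0,-0.003,-0.0065,0,0,0,1],[0,-0.005,-0.0095,0,0,0,1],[0,-0.007,-0.0126,0,0,0,1]]'
python3 - <<'E'
from h import *
from bench import env
o=env.get_obs(); st(o); print(o["moment"])
E
```

```text
time_s: 5.18
position: [0.4795, 0.1507, 0.1823]
tool_rot: [0.886, 1.563, 2.243]
ft_force: [-6.6, 18.2, -4.1]
grip_width: 0.164
t5.17 standpos mm [-34.2 -77.7 182.3] F [-6.6 18.2 -4.1] grip 0.164
[4.03784366 1.42708284 0.71460549]
```

```bash
python3 -m handwheel '[[0,-0.0025,-0.003,0,0,0,1],[0,-0.0055,-0.0052,0,0,0,1],[0,-0.0085,-0.0074,0,0,0,1],[0,-0.0115,-0.0092,0,0,0,1],[0,-0.015,-0.0107,0,0,0,1],[0,-0.0185,-0.0119,0,0,0,1],[0,-0.022,-0.0127,0,0,0,1],[0,-0.0255,-0.0132,0,0,0,1]]'
python3 - <<'E'
from h import *
from bench import env
o=env.get_obs(); st(o); print(o["moment"])
E
```

```text
time_s: 6.18
position: [0.4988, 0.129, 0.1818]
tool_rot: [1.642, 1.559, 2.996]
ft_force: [-15.8, 5.5, 6.9]
grip_width: 0.162
t6.17 standpos mm [-10.6 -94.6 181.8] F [-15.8   5.5   6.9] grip 0.162
[1.45466851 3.15426059 0.57660302]
```

```bash
python3 -m handwheel '[[0,-0.003,0,0,0,0,1],[0,-0.006,0,0,0,0,1],[0,-0.008,0,0,0,0,1],[0,-0.01,0,0,0,0,1],[0,-0.01,0,0,0,0,1]]'
python3 - <<'E'
from h import *
from bench import env
o=env.get_obs(); st(o); print(o["moment"])
E
```

```text
time_s: 6.8
position: [0.5089, 0.1249, 0.1816]
tool_rot: [1.827, 1.559, -3.104]
ft_force: [-12.7, 1.2, 3.2]
grip_width: 0.161
t6.80 standpos mm [ 1.000e-01 -9.640e+01  1.816e+02] F [-12.7   1.2   3.2] grip 0.161
[0.65470056 2.38903956 0.4383048 ]
```

```bash
python3 -m handwheel '[[0,-0.003,0,0,0,0,1],[0,-0.005,0,0,0,0,1],[0,-0.005,0,0,0,0,1]]'
python3 - <<'E'
from h import *
from bench import env
o=env.get_obs(); st(o)
E
python3 -m handwheel '[[0,0.004,0,0,0,0,1],[0,0.004,0,0,0,0,0.4],[0,0.004,0,0,0,0,0.4],[0,0.004,0,0,0,0,0.4],[-0.03,0.004,0,0,0,0,0.4],[-0.06,0.004,0,0,0,0,0.4],[-0.065,0.004,0,0,0,0,0.4]]'
python3 - <<'E'
from h import *
from bench import env,eyes
t=eyes.read_camera("top"); o=env.get_obs(); st(o); plan(o,W(0,0,.188),ey); print(o["q"].round(2))
s=eyes.read_camera("side");crop(s,265,150,100,100,6,"pics/s3.png")
crop(t,255,160,90,90,6,"pics/t3.png")
E
```

```text
time_s: 7.18
position: [0.5125, 0.124, 0.1815]
tool_rot: [1.792, 1.556, -3.14]
ft_force: [-15.6, 1.4, 6.3]
grip_width: 0.164
t7.17 standpos mm [  3.9 -96.6 181.5] F [-15.6   1.4   6.3] grip 0.164
time_s: 8.05
position: [0.5166, 0.1238, 0.2503]
tool_rot: [-1.003, 1.566, 0.346]
ft_force: [-0.2, -0.0, 0.4]
grip_width: 0.599
t8.10 standpos mm [  7.4 -96.  249.7] F [-0.2 -0.  -0.3] grip 0.605
shift mm [61.8  7.5 95.9] turn [0.  0.1 0.1] rows 1.8294215968284044 0.01621844487698218
[-0.55  0.24  0.29  1.89 -0.08  1.01  1.13]
```

View pics/t3.png

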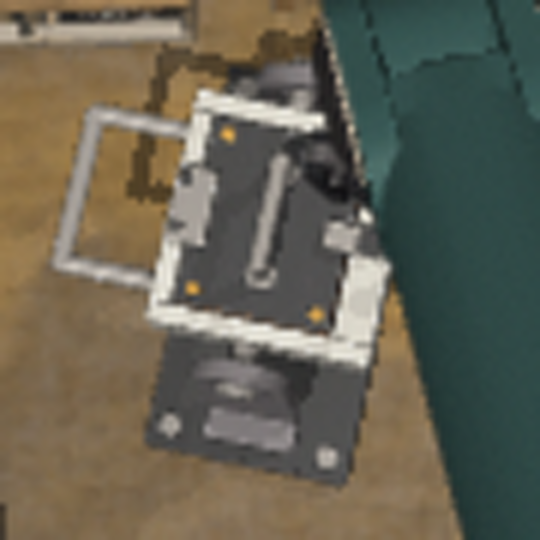

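The latch nose at (342,235) lies square over the cassette edge. Next is the bow.

```bash
python3 -m handwheel '[[0,0.004,0.05,0,0,0,0.4],[0,0.0075,0.096,0,0,0,0.4],[0,0.0075,0.096,0,0,0,0.4],[0.03,0.0075,0.096,0,0,0,0.4],[0.05,0.0075,0.096,0,0,0,0.4],[0.062,0.0075,0.096,0,0,0,0.4],[0.062,0.0075,0.096,0,0,0,0.4]]'
python3 - <<'E'
from h import *
from bench import env,eyes
o=env.get_obs(); st(o)
t=eyes.read_camera("top");s=eyes.read_camera("side")
a=cv2.resize(t["color"][160:250,255:345,::-1],None,fx=4,fy=4,interpolation=2);b=cv2.resize(s["color"][160:250,265:355,::-1],None,fx=4,fy=4,interpolation=2)
cv2.imwrite("pics/c4.png",np.hstack([a,b]))
E
```

```text
time_s: 9.02
position: [0.5283, 0.2181, 0.1851]
tool_rot: [2.403, 1.568, -2.531]
ft_force: [0.7, 0.1, 0.8]
grip_width: 0.599
t9.03 standpos mm [ -1.4  -1.3 185.1] F [0.7 0.1 0.8] grip 0.599
```

View pics/c4.png

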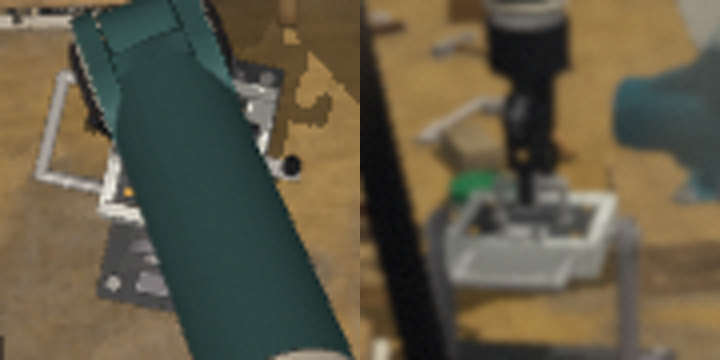

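The knob is visible at left-picture pixel (292,165), pointing outward, and the fingers straddle the bow. I'll work out the latch angle while closing.

```bash
python3 -m handwheel '[[0.001,0,0,0,0,0,0.8],[0.001,0,0,0,0,0,1],[0.001,0,0,0,0,0,1],[0.001,0,0,0,0,0,1]]'
python3 - <<'E'
from h import *
from bench import env
o=env.get_obs(); st(o)
t=pickle.load(open("pics/top0.pkl","rb")); k=ray(t,255+292.5/4-.5,160+165.5/4-.5,.208)-O; print("knob",k@ex,k@ey)
E
```

```text
time_s: 9.62
position: [0.5291, 0.2188, 0.1858]
tool_rot: [-1.089, 1.57, 0.261]
ft_force: [-1.4, -1.6, 4.2]
grip_width: 0.093
t9.62 standpos mm [ -0.8  -0.4 185.8] F [-1.4 -1.6  4.2] grip 0.093
knob -0.00185537979959914 -0.09672627934281143
```

```bash
python3 -m handwheel '[[-0.002,0,0,0,0,0,1],[-0.004,0,0,0,0,0,1],[-0.004,0,0,0,0,0,1]]'; python3 -m handwheel '[[-0.001,0,0,0,0,0,1],[-0.001,0,0,0,0,0,1]]'
```

```text
time_s: 10.0
position: [0.5284, 0.219, 0.188]
tool_rot: [2.288, 1.569, -2.645]
ft_force: [3.4, 1.7, -12.1]
grip_width: 0.091
time_s: 10.25
position: [0.5283, 0.219, 0.1881]
tool_rot: [2.406, 1.569, -2.528]
ft_force: [6.1, 3.5, -20.4]
grip_width: 0.092
```

The tug reached 12 to 20 N with only 2 mm of rise, so the latch holds. I'll lower it, release, and go to the handle bar.

```bash
python3 -m handwheel '[[0,0,0,0,0,0,1],[0.003,0,0,0,0,0,1],[0.0045,0,0,0,0,0,1],[0.0045,0,0,0,0,0,0.4],[0.0045,0,0,0,0,0,0.4],[0.0045,0,0,0,0,0,0.4],[-0.03,0,0,0,0,0,0.4],[-0.06,0,0,0,0,0,0.4]]'
python3 - <<'E'
from h import *
from bench import env,eyes
o=env.get_obs(); st(o); plan(o,W(0,.115,.136),ey)
E
```

```text
time_s: 11.25
position: [0.529, 0.2189, 0.2513]
tool_rot: [-1.302, 1.571, 0.047]
ft_force: [-0.2, -0.2, 0.5]
grip_width: 0.6
t11.25 standpos mm [ -1.   -0.3 251.3] F [-0.2 -0.2  0.5] grip 0.6
shift mm [115.3  -1.1 115.3] turn [0. 0. 0.] rows 2.609425420908032 0.00432884946022167
```

```bash
python3 -m handwheel '[[0,0,0.058,0,0,0,0.4],[0,0,0.115,0,0,0,0.4],[0,0,0.115,0,0,0,0.4],[0.04,0,0.115,0,0,0,0.4],[0.08,0,0.115,0,0,0,0.4],[0.105,0,0.115,0,0,0,0.4],[0.115,0,0.115,0,0,0,0.4],[0.115,0,0.115,0,0,0,0.4]]'
python3 - <<'E'
from h import *
from bench import env,eyes
o=env.get_obs(); st(o)
t=eyes.read_camera("top");s=eyes.read_camera("side")
a=cv2.resize(t["color"][160:250,255:345,::-1],None,fx=4,fy=4,interpolation=2);b=cv2.resize(s["color"][160:250,265:355,::-1],None,fx=4,fy=4,interpolation=2)
cv2.imwrite("pics/c5.png",np.hstack([a,b]))
E
```

```text
time_s: 12.25
position: [0.5543, 0.3306, 0.1353]
tool_rot: [3.011, 1.57, -1.923]
ft_force: [1.3, 1.6, -0.2]
grip_width: 0.6
t12.25 standpos mm [ -0.9 114.2 135.3] F [ 1.3  1.6 -0.2] grip 0.6
```

View pics/c5.png

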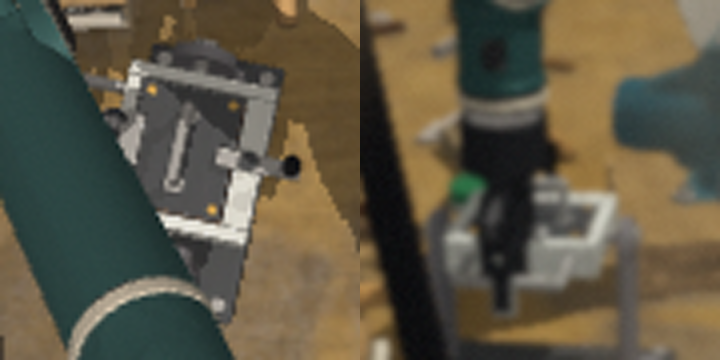

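The picture shows the latch square across the cassette, with the knob outward at (292,165) and the fingers around the bar. I'll grip and turn.

```bash
python3 -m handwheel '[[0,0,0,0,0,0,0.8],[0,0,0,0,0,0,1],[0,0,0,0,0,0,1],[0,0,0,0,0,0,1]]'
python3 -m handwheel '[[-0.015,0,-0.001,0,0,0,1],[-0.0298,0,-0.004,0,0,0,1],[-0.044,0,-0.009,0,0,0,1],[-0.0575,0,-0.0154,0,0,0,1]]'
python3 - <<'E'
from h import *
from bench import env
o=env.get_obs(); st(o); print(toolR(o).as_matrix().round(3).tolist(),o["q"].round(2))
E
```

```text
time_s: 12.85
position: [0.5546, 0.3318, 0.1362]
tool_rot: [-0.526, 1.569, 0.823]
ft_force: [0.2, 1.1, 3.9]
grip_width: 0.117
time_s: 13.35
position: [0.5512, 0.3177, 0.1926]
tool_rot: [-0.423, 1.568, 0.928]
ft_force: [3.1, 4.8, -6.6]
grip_width: 0.117
t13.35 standpos mm [ -1.1 100.9 192.6] F [ 3.1  4.8 -6.6] grip 0.117
[[0.002, -0.976, 0.219], [0.002, 0.219, 0.976], [-1.0, -0.001, 0.003]] [-0.73  0.48  0.21  1.69 -0.12  0.98  0.87]
```

```bash
python3 -m handwheel '[[-0.0125,0,-0.0084,0,0,0,1],[-0.0238,0,-0.0183,0,0,0,1],[-0.0337,0,-0.0296,0,0,0,1],[-0.0421,0,-0.0421,0,0,0,1],[-0.0487,0,-0.0556,0,0,0,1],[-0.0536,0,-0.0698,0,0,0,1],[-0.0565,0,-0.0846,0,0,0,1],[-0.0575,0,-0.0996,0,0,0,1]]'
python3 - <<'E'
from h import *
from bench import env
o=env.get_obs(); st(o); print(toolR(o).as_matrix().round(3).tolist(),o["q"].round(2))
E
```

```text
time_s: 14.35
position: [0.5301, 0.226, 0.2555]
tool_rot: [-0.319, 1.557, 1.035]
ft_force: [-3.3, 10.4, 19.9]
grip_width: 0.115
t14.35 standpos mm [ -1.4   6.9 255.5] F [-3.3 10.4 19.9] grip 0.115
[[0.007, -0.977, 0.215], [0.012, 0.215, 0.976], [-1.0, -0.004, 0.014]] [-0.65  0.31  0.24  1.79 -0.1   1.04  0.98]
```

```bash
python3 -m handwheel '[[-0.002,0,-0.015,0,0,0,1],[0.001,0,-0.0298,0,0,0,1],[0.006,0,-0.044,0,0,0,1],[0.0125,0,-0.0575,0,0,0,1]]'
python3 - <<'E'
from h import *
from bench import env
o=env.get_obs(); st(o); print(toolR(o).as_matrix().round(3).tolist(),o["q"].round(2),o["moment"])
E
```

```text
time_s: 14.85
position: [0.5161, 0.1658, 0.2401]
tool_rot: [-0.067, 1.565, 1.284]
ft_force: [1.0, 8.4, -3.1]
grip_width: 0.113
t14.85 standpos mm [ -1.9 -55.  240.1] F [ 1.   8.4 -3.1] grip 0.113
[[0.002, -0.976, 0.218], [0.006, 0.218, 0.976], [-1.0, -0.0, 0.006]] [-0.59  0.27  0.27  1.88 -0.09  1.    1.06] [ 2.04192782 -0.29244617 -0.1430925 ]
```

```bash
python3 -m handwheel '[[0.0084,0,-0.0125,0,0,0,1],[0.0183,0,-0.0238,0,0,0,1],[0.0296,0,-0.0337,0,0,0,1],[0.0421,0,-0.0421,0,0,0,1],[0.0556,0,-0.0487,0,0,0,1],[0.0698,0,-0.0536,0,0,0,1],[0.0846,0,-0.0565,0,0,0,1],[0.0950,0,-0.0575,0,0,0,1]]'
python3 - <<'E'
from h import *
from bench import env
o=env.get_obs(); st(o); print(toolR(o).as_matrix().round(3).tolist(),o["q"].round(2),o["moment"])
E
```

```text
time_s: 15.85
position: [0.5026, 0.1082, 0.1429]
tool_rot: [0.972, 1.568, 2.323]
ft_force: [-4.6, 3.6, 8.4]
grip_width: 0.117
t15.85 standpos mm [  -2.3 -114.1  142.9] F [-4.6  3.6  8.4] grip 0.117
[[-0.002, -0.976, 0.219], [0.002, 0.219, 0.976], [-1.0, 0.002, 0.002]] [-0.5   0.36  0.27  2.02 -0.14  0.78  1.2 ] [ 1.17526666  0.82412797 -0.11271   ]
```

Nearly there. I'll press down gently to the stop.

```bash
python3 -m handwheel '[[0.003,0,0,0,0,0,1],[0.006,0,0,0,0,0,1],[0.006,0,0,0,0,0,1]]';python3 -m handwheel '[[0.002,0,0,0,0,0,1],[0.003,0,0,0,0,0,1],[0.003,0,0,0,0,0,1]]'
```

```text
time_s: 16.23
position: [0.5025, 0.108, 0.1371]
tool_rot: [1.119, 1.568, 2.469]
ft_force: [-3.4, 2.7, 6.1]
grip_width: 0.114
time_s: 16.6
position: [0.5025, 0.108, 0.1345]
tool_rot: [1.053, 1.568, 2.403]
ft_force: [-5.0, 1.6, 10.0]
grip_width: 0.113
```

```bash
python3 -m handwheel '[[0.002,0,0,0,0,0,1],[0.004,0,0,0,0,0,1],[0.004,0,0,0,0,0,1]]'; python3 - <<'E'
from h import *
from bench import env,eyes
o=env.get_obs(); st(o)
t=eyes.read_camera("top");s=eyes.read_camera("side")
a=cv2.resize(t["color"][160:250,255:345,::-1],None,fx=4,fy=4,interpolation=2);b=cv2.resize(s["color"][160:250,265:355,::-1],None,fx=4,fy=4,interpolation=2)
cv2.imwrite("pics/c6.png",np.hstack([a,b]))
E
```

```text
time_s: 16.98
position: [0.5026, 0.1078, 0.1326]
tool_rot: [1.054, 1.567, 2.404]
ft_force: [-11.9, 1.0, 28.7]
grip_width: 0.11
t16.98 standpos mm [  -2.2 -114.5  132.6] F [-11.9   1.   28.7] grip 0.11
```

View pics/c6.png

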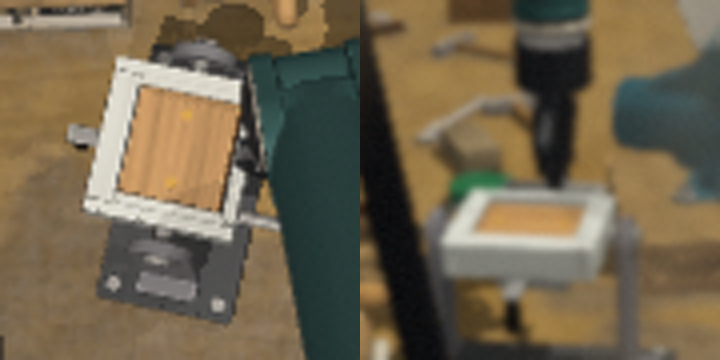

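The stop is reached at 28.7 N. The wooden underside is up and level, and the latch knob still points outward at left (82,135) and side (512,310). I'll unload, release and retreat.

```bash
python3 -m handwheel '[[-0.003,0,0,0,0,0,1],[-0.003,0,0,0,0,0,0.4],[-0.003,0,0,0,0,0,0.4],[-0.003,0,0,0,0,0,0.4],[-0.003,0,0,0,0,0,0.4],[-0.04,0,0,0,0,0,0.4],[-0.09,0,0,0,0,0,0.4],[-0.14,0,0,0,0,0,0.4]]'
python3 -m handwheel '[[0,0.02,-0.05,0,0,0,0.4],[0,0.05,-0.1,0,0,0,0.4],[0,0.05,-0.15,0,0,0,0.4],[0,0.05,-0.15,0,0,0,0.4],[0,0.05,-0.15,0,0,0,0.4],[0,0.05,-0.15,0,0,0,0.4]]'
python3 - <<'E'
from h import *
from bench import env,eyes
o=env.get_obs(); st(o)
t=eyes.read_camera("top");s=eyes.read_camera("side")
a=cv2.resize(t["color"][160:250,255:345,::-1],None,fx=4,fy=4,interpolation=2);b=cv2.resize(s["color"][180:270,265:355,::-1],None,fx=4,fy=4,interpolation=2)
cv2.imwrite("pics/c7.png",np.hstack([a,b]))
P=cloud(t); Q=(P-O)
X,Y,Z=Q@ex,Q@ey,P[...,2]
m=(abs(X)<.04)&(abs(Y+.0)<.035)&(Z>.05); print("underside z",np.median(Z[m]),np.percentile(Z[m],[5,95]))
m=(abs(X)<.06)&(abs(abs(Y-.006)-.058)<.008)&(Z>.15); A=np.c_[Y[m],np.ones(m.sum())]; print("rim slope",np.linalg.lstsq(A,Z[m],rcond=None)[0],m.sum())
E
```

```text
time_s: 18.08
position: [0.5035, 0.1065, 0.2711]
tool_rot: [2.552, 1.57, -2.382]
ft_force: [1.2, 0.4, -0.1]
grip_width: 0.603
time_s: 18.82
position: [0.4224, -0.0275, 0.2696]
tool_rot: [2.403, 1.571, -2.528]
ft_force: [0.1, 0.3, 0.3]
grip_width: 0.596
t18.82 standpos mm [ -50.7 -264.1  269.6] F [0.1 0.3 0.3] grip 0.596
underside z 0.16548312661826187 [0.16057054 0.17141443]
rim slope [0.01137099 0.17147195] 298
```

View pics/c7.png

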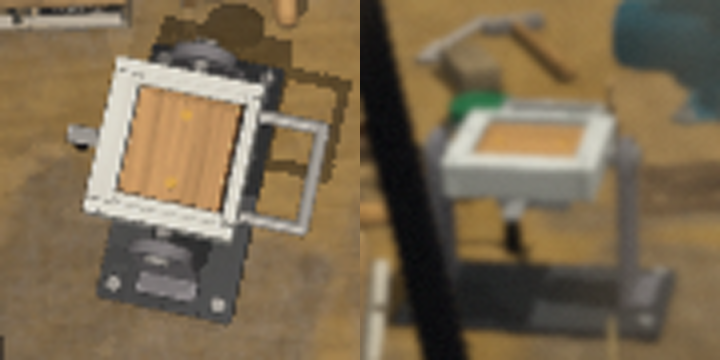

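The frame is level to 0.01 rad, the handle is on the -y side at (315,180), the latch knob points squarely outward at (80,135), and the robot is clear.

```bash
python3 -c "
from bench import workorder; print(workorder.hand_in())"
```

```text
the job is handed in; nothing more can be done
None
```

The latch is closed, the cassette was tugged against it, and the frame is turned right over. I handed the job in at about 19 s of the 64 s allowed; no verdict is reported.

- **Latch:** it measured about 1.52 rad after closing. I estimated this from one picture of the knob.
- **Tug:** I pulled the bow up with 12 to 20 N. It rose about 2 mm and stopped, so the latch held. The last reading was 20.4 N, just over the top of the range.
- **Turn-over:** the frame was pressed to its stop at 28.7 N. My last check showed it level to about 0.01 rad with the wooden underside facing up. The latch knob still pointed squarely outward, and the gripper was clear with no contact force.
- **Not measured at the end:** I judged the final latch angle and the cassette's position from the last pictures only. I did not re-measure the tin, oil can or cork block. The arm never went near them.

**What went wrong:** my first swing of the latch had a sign error. It pressed the latch against its open stop with a wrist force of about 75 N, below the 120 N limit. I backed it out at once and saw no damage or shift. The bar also slipped about 3 mm in the fingers during the turn, which did no harm.

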